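# Clamp the pressing block for sanding

## Robot

A 6-joint arm with a two-finger parallel gripper is mounted at the origin on the work surface. World frame = base frame: x ahead of the robot, y to its left, z up, the work surface at z = 0. Lengths are in m, angles in rad, forces in N, time in s.
With the tool pointing down it reaches from about 0.35 to 0.875 m from the base axis. Payload 4.2 kg.
Tool frame: the origin (TCP) lies where the fingers leave the gripper's body, on its centre line; the fingertips stand 73 mm ahead of it and the grasp point (between the pads) lies 54 mm ahead of it; z points along the fingers, y is the line along which they close (so a half turn about z gives the same grasp; the last joint's range is limited). The gripper opens to 85 mm and grips with 20 to 120 N. Pads are 22 mm wide; open, the fingers measure 114 mm over their backs; the gripper's body (76 mm by 85 mm) begins 54 mm behind the grasp point. The pads swing forward as they close: fully open they stand 13 mm farther back than shut.
Start: joints at [-1.009, 0.385, 0.008, 0, -1.194, -0.259], TCP at [0.186, -0.597, 0.304] pointing down, gripper open.
Joint ranges: [-3.14, 3.14], [-1.21, 2.06], [-1.07, 1.41], [-3.16, 2.05], [-2.99, -0.16], [-3.1, 3.1]. Speed limits (rad/s): [2.79, 2.79, 3.14, 3.14, 3.14, 3.14].

## Interface

Orientations are given as a rotation vector (axis times angle).
In Python, from plant import * gives the robot as it stands. The module is installed in compiled form; this text tells all that it offers.
- The arm moves only by the tool carry_out, never from a script. Its arguments are lists of equal length, an entry for each row: "delta_pos": the shift along the tool's x, y, z in cm, a list of three; "yaw": the turn about the tool's z in rad; "hand": the opening in per cent of the stroke, from 0 (shut) to 100 (fully open). A call has 1 to 10 rows; each row is the pose to reach, as a shift and turn from the pose commanded when the call began, along the tool's axes at that moment; what a row does not reach only later rows make up. A row lasts 1/12 s, in which the tool goes at most 41.7 mm and 7.16 degrees, less where a joint would pass 70% of its speed; a pose out of reach is approached as far as the arm can. A call with a gripper value outside its range is refused whole. The fingers move at their own pace and stop on an object; "grip_force" is the grip in N (left out, the last holds). Time passes only in rows, so rows that repeat a pose let the fingers close. It gives the time, the measured TCP pose, the force, the opening and the grip force at its end, in the units of the state.
- sense(): the state, without advancing time (a new reading comes with each control period).
- snapshot(name): name is "side" or "top"; returns a dict with "img" (400x640x3 uint8, red, green, blue), "intrinsics" (3x3 intrinsics, pixels), "world_to_cam" (4x4, takes a point from world to camera coordinates). Camera axes: x right, y up, looking along -z (the intrinsics and any distortion apply to the point x, -y, -z); pixel columns grow to the right and rows downward; lengths in m; the calibration is good to about 2 mm. A picture is of the moment at which its call begins. There is no depth.
- job_done(): hands the job in; it is judged then, once.
The state is a dict: "t": time; "joint_pos": joint angles; "dq": joint speeds; "joint_torque": joint torques, N m; "position": TCP position; "tcp_rot": TCP orientation; "force": force on the tool from outside, world axes, zero at the start; "torque": the same for the moment, N m; "gripper_width": finger opening in m; "grasp_force": force on a finger pad.
Only numpy, scipy, OpenCV 4.12 (cv2) and the standard library are available. Lean on these libraries where they do the work, as an engineer would, in place of code of your own. Each camera call takes 0.05 s, during which the arm holds its last target. There are 200 camera calls.

## Task

Lay the hardwood pressing block lengthwise on the rails of the bench clamp, between its open jaws, and let go. Then squeeze the trigger against the handle again and again until the sliding jaw grips the block firmly, but do not crush it. Move the jaw only with the trigger, leave the other things alone, and finish with the gripper off everything.

Things in the scene. Friction and masses are not known exactly. Their poses are not given: they have to be found in the camera images.
- clamp: Bench-mounted one-hand bar clamp, screwed to the table: steel base plate 350 x 70 x 12 mm with the fixed jaw, the black housing and handle behind it, two aluminium rails in front. Origin on the table top under the face of the fixed jaw; x along the clamp into the mouth (fixed towards sliding jaw), y across, z up. Fixed jaw: plate from x = -14 to 0 mm, 52 mm wide, 88 mm high.
- rails_start (a point): Middle of the rail tops where they meet the fixed jaw's face, 40 mm above the table; axes as the clamp's. The block is laid on the two rails, which run from here along +x past the sliding jaw; together they are 36 mm wide (y = -18 to 18 mm), narrower than the block, and below them beside the rails is free down to the 12 mm base plate.
- sliding_jaw: The moving jaw on its toothed steel bar, black, 52 mm wide, 88 mm high, with a stiff rubber pad (about 10 N per mm). Origin at table level under the pad's face, axes as the clamp's: its x in the clamp's frame is the width of the mouth, 125 to 150 mm at the start. A brake holds it wherever it is left and keeps up to about 15 N of clamping. The bar comes out behind the housing as the mouth closes.
- jaw_face (a point): Centre of the face of the sliding jaw's pad, 65 mm above the table.
- handle_grip (a point): Middle of the upright fixed handle bar (12 mm thick along the clamp, 26 mm wide) 112 mm above the table, the height to squeeze at. It lies at x = -87 mm in the clamp's frame; its top is 133 mm above the table. The housing below is 62 mm high, 44 mm wide, from x = -113 to -14 mm; axes as the clamp's.
- trigger_pull (a point): Middle of the trigger blade (10 mm thick along the clamp, 24 mm wide) about 112 mm above the table. The blade stands between the handle and the jaws, its top about 132 mm above the table. Over their outer faces at this height handle and trigger measure about 48 mm (up to 51 mm at the top) released and about 24 mm fully squeezed.
- trigger (a joint): Swing of the trigger, rad: 0 released, 0.23 fully squeezed; a spring returns it. Its pawl catches teeth 6 mm apart: a full squeeze pulls the free jaw one tooth, a short one may miss the next tooth. Running free takes about 10 N of squeeze; each newton more adds about 2 N of clamping, so a 20 N squeeze that stalls clamps with about 20 N. A firm grip is over 10 N; over 40 N crushes the block.
- pressing_block: Plain hardwood pressing block (tailor's clapper), 110 mm long (x), 46 mm wide (y), 34 mm high (z), about 0.15 kg, with a dark groove along each long side. Origin at the centre of its underside.
- cork_block: Bystander: cork sanding block 100 x 60 x 28 mm, no grooves.
- spool_a: Bystander: upright thread spool, 32 mm across, 50 mm high.
- spool_b: Bystander: upright thread spool, 32 mm across, 50 mm high.
- cutter: Bystander: rotary cutter lying flat, about 175 mm long.
- button_jar: Bystander: glass jar, 60 mm across, 75 mm high.
- pin_tin: Bystander: pin tin 70 x 50 x 24 mm.
Not all that is in view belongs to the job. What is shaped like the pressing_block but turquoise or yellow is not meant.

How it is judged:
On the way, in this order (a step that is already met when the one before it is completed fails the run):
1. the block lies on the rails between the open jaws, let go and not yet gripped (z of pressing_block in the frame of clamp between 0.036 and 0.044 m and y of pressing_block in the frame of clamp between -0.012 and 0.012 m and x of pressing_block in the frame of clamp between 0.05 and 0.125 m and angle between the x axis of pressing_block and the x axis of clamp, either way round below 0.12 rad and angle between pressing_block's own z axis and vertical below 0.08 rad and contact force between pressing_block and anything else above 0.3 N and contact force between the fingers and pressing_block below 0.1 N and contact force between sliding_jaw and pressing_block below 1 N), for 0.2 s.
2. the sliding jaw grips the block with over 10 N (contact force between sliding_jaw and pressing_block above 10 N), for 0.2 s.
At the end, for the whole second after the job is handed in: The pressing block lies level on the rails (within 4 mm, 0.08 rad), along the clamp within 0.12 rad, centred across it within 12 mm, against the fixed jaw (block centre under 58 mm from its face), at rest, and the sliding jaw by itself presses on it with more than 10 N (z of pressing_block in the frame of clamp between 0.036 and 0.044 m and y of pressing_block in the frame of clamp between -0.012 and 0.012 m and x of pressing_block in the frame of clamp between 0.05 and 0.125 m and angle between the x axis of pressing_block and the x axis of clamp, either way round below 0.12 rad and angle between pressing_block's own z axis and vertical below 0.08 rad and x of pressing_block in the frame of clamp below 0.058 m and contact force between sliding_jaw and pressing_block above 10 N and linear speed of pressing_block below 0.01 m/s); the robot touches nothing.
It fails at once if the block is crushed: the sliding jaw presses on it with over 40 N (contact force between sliding_jaw and pressing_block above 40 N).
It fails at once if the sliding jaw is pushed by the robot instead of by the trigger (over 5 N) (contact force between the arm and sliding_jaw above 5 N).
It fails at once if the sliding jaw is pushed by the fingers instead of by the trigger (over 5 N) (contact force between the fingers and sliding_jaw above 5 N).
It fails at once if a bystander is moved by over 30 mm (distance of any of cork_block, spool_a, spool_b, cutter, button_jar, pin_tin from where it was at the start of the episode above 0.03 m).
It also fails if it takes over 72 s, if anything falls off the work surface, if the arm or the gripper's body presses on something with over 40 N, if the wrist force passes 120 N, or if a joint passes its speed limit or range.

## Working session

There is one attempt and no reset: what is moved stays moved. The work goes in short steps, Python scripts to look and compute and a tool call to move; the robot and the scene stay as the last step left them, time stands still between calls to the robot, and variables do not carry over. Pictures are saved under pics/ and viewed, at most 10 in all, crops included, and the job is handed in when it is done.

Besides the shell and the picture viewer there is one more tool, called after "Emit:" in YAML: its name, and indented under it one key for each argument. carry_out: Moves the arm, as the interface text tells. Its arguments: {"type":"object","properties":{"delta_pos":{"type":"array","items":{"type":"array","items":{"type":"number"}}},"yaw":{"type":"array","items":{"type":"number"}},"hand":{"type":"array","items":{"type":"number"}},"grip_force":{"type":"number"}},"required":["delta_pos","yaw","hand"]}

```bash
mkdir -p pics
cat > h.py <<'E'
from plant import *
import numpy as np, cv2
from scipy.spatial.transform import Rotation as R
def snap(n,f=None):
    s=snapshot(n)
    if f: cv2.imwrite('pics/'+f,s['img'][:,:,::-1])
    return s
def ray(s,u,v):
    K=np.array(s['intrinsics']);T=np.array(s['world_to_cam'])
    d=np.linalg.inv(K)@[u,v,1]; d=np.array([d[0],-d[1],-d[2]])
    return -T[:3,:3].T@T[:3,3], T[:3,:3].T@d
def onz(s,u,v,z):
    o,d=ray(s,u,v); return o+d*(z-o[2])/d[2]
def px(s,P):
    T=np.array(s['world_to_cam']);p=T[:3,:3]@P+T[:3,3];q=np.array(s['intrinsics'])@[p[0],-p[1],-p[2]]
    return q[:2]/q[2]
E
python3 - <<'E'
from h import *
a=snap('top','t0.png');b=snap('side','s0.png');print({k:sense()[k] for k in('t','position','tcp_rot','gripper_width','force')})
for s in(a,b): print(s.keys(),ray(s,320,200))
E
```

```text
{'t': 0.1, 'position': array([ 0.18627537, -0.59620189,  0.30293109]), 'tcp_rot': array([ 4.73595746e-01, -3.10523248e+00, -3.04323275e-03]), 'gripper_width': 0.0853234067018314, 'force': array([-0.22507118,  0.21721813,  0.16441371])}
dict_keys(['img', 'intrinsics', 'world_to_cam']) (array([0.37776693, 0.14245567, 1.16940177]), array([ 0.17769211, -0.02271427, -0.98419946]))
dict_keys(['img', 'intrinsics', 'world_to_cam']) (array([ 0.51958766, -1.35365302,  1.03872739]), array([ 0.01747208,  0.84745301, -0.53089086]))
```

View pics/t0.png

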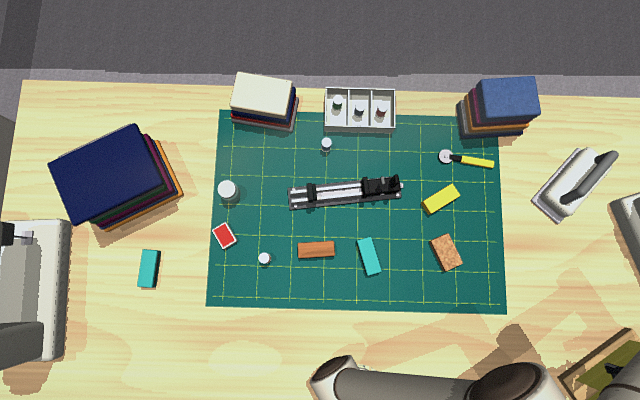

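View pics/s0.png

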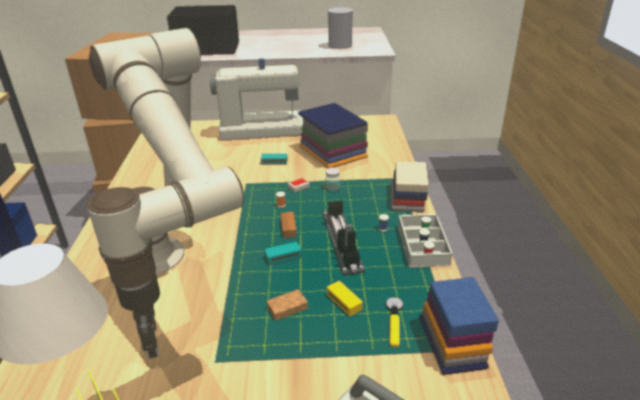

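The top view shows the clamp at (345,191), with its housing at the right end and the sliding jaw at (311,192). Candidates for the pressing block:
- brown wood (316,250)
- turquoise (369,257) and (148,268), ruled out by colour
- yellow (440,199), ruled out by colour
- cork (446,252), speckled and wider

The brown one fits. I'll confirm it in an enlarged crop.

Run:
```python
from h import *
s=snap('top');im=s['img']
cv2.imwrite('pics/c0.png',cv2.resize(im[165:275,285:475],None,fx=4.2,fy=4.2,interpolation=cv2.INTER_CUBIC)[:,:,::-1])
hsv=cv2.cvtColor(im,cv2.COLOR_RGB2HSV)
m=cv2.inRange(hsv,(0,60,60),(25,255,255));m[:, :290]=0;m[:,345:]=0;m[:235]=0;m[265:]=0
c=max(cv2.findContours(m,0,2)[0],key=cv2.contourArea);r=cv2.minAreaRect(c);bp=cv2.boxPoints(r);print('rect',r)
W=np.array([onz(s,*p,0.030)for p in bp]);print(W,W.mean(0))
for i in range(2): 
  d=W[i+1]-W[i];print(np.linalg.norm(d),np.arctan2(d[1],d[0]))
```

```text
rect ((315.7509765625, 249.01556396484375), (15.469816207885742, 36.803192138671875), 86.42366790771484)
[[0.45274892 0.18185353 0.03      ]
 [0.46276083 0.07232064 0.03      ]
 [0.41701705 0.06855746 0.03      ]
 [0.40714933 0.17740355 0.03      ]] [0.43491903 0.1250338  0.03      ]
0.10998950442918566 -1.4796441032231717
0.04589830780821762 -3.059510877074875
```

View pics/c0.png

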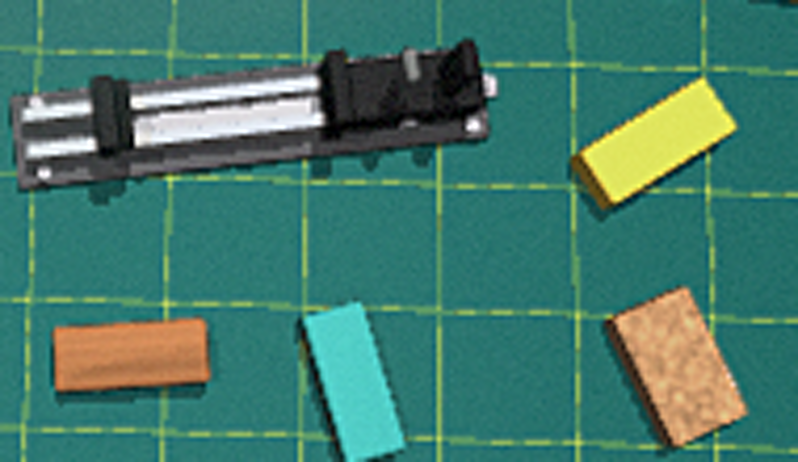

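The crop shows a plain brown block centred at crop (131,355), which is pixel (316,249). It measures 110 x 46 mm, so it is the pressing block; the cork one is speckled. Next I'll get the clamp frame from its base corners and jaw tops.

Run:
```python
from h import *
s=snap('top');b=snap('side');im=s['img']
f=lambda u,v,z:onz(s,u/4.2+285,v/4.2+165,z)
A,B,C=f(12,97,.012),f(20,188,.012),f(487,138,.012)
print(A,B,C,np.linalg.norm(A-B),np.linalg.norm(C-B)); d=B-C;print('ang',np.arctan2(d[1],d[0]))
# fixed jaw top corners (left edge), sliding jaw right edge
P=[f(320,58,.088),f(328,133,.088)];Q=[f(126,78,.088),f(133,150,.088)]
print('fixed',P,'slide',Q)
e=d/np.linalg.norm(d);print('mouth',(np.mean(Q,0)-np.mean(P,0))@e,'A-face',(np.mean([A,B],0)-np.mean(P,0))@e)
n=np.array([-e[1],e[0],0])
print('lateral P',(np.mean(P,0)-np.mean([A,B],0))@n)
# handle top (crop 468,40..85), trigger
print('handle',f(466,60,.133),'face->',(f(466,60,.133)-np.mean(P,0))@e)
# side view crop of clamp
cv2.imwrite('pics/c1.png',cv2.resize(b['img'][190:280,300:400],None,fx=6,fy=6,interpolation=cv2.INTER_CUBIC)[:,:,::-1])
# tool axes & needed move to block (world->tool)
st=sense();T=R.from_rotvec(st['tcp_rot']);print(T.as_matrix(),T.inv().apply(np.array([.435,.125,.2])-st['position'])*100)
```

```text
[0.62125822 0.21636226 0.012     ] [0.55349088 0.20789418 0.012     ] [ 0.60093747 -0.13473147  0.012     ] 0.068294367403582 0.3458952379105281
ang 1.708400563283286
fixed [array([ 0.63930108, -0.00093804,  0.088     ]), array([ 0.58651324, -0.00687948,  0.088     ])] slide [array([0.6210485 , 0.13324322, 0.088     ]), array([0.57062962, 0.12705808, 0.088     ])]
mouth 0.13513344536346164 A-face 0.21749719885998936
lateral P 0.00434262145062199
handle [ 0.6299988  -0.09220307  0.133     ] face-> -0.08980417838095428
[[-9.54530901e-01 -2.98111751e-01 -3.79337791e-04]
 [-2.98111983e-01  9.54530419e-01  9.62269132e-04]
 [ 7.52257243e-05  1.03160076e-03 -9.99999465e-01]] [-45.24261287  61.43516477  10.39772161]
```

View pics/c1.png

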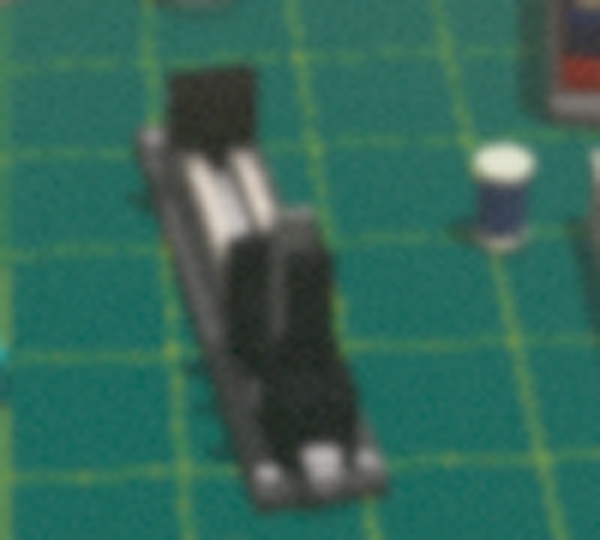

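The side crop shows the clamp pointing away: the sliding jaw is at the top, crop (213,110), and the housing and handle are at the front. Clamp frame: origin at about (0.614,-0.004), x axis at 1.70 rad, mouth about 135 mm. I'll go to the block now, by a waypoint clear of the base.

Emit:
carry_out:
  delta_pos:
    - [-35.5, 25.2, 4]
    - [-35.5, 25.2, 4]
    - [-35.5, 25.2, 4]
    - [-35.5, 25.2, 4]
    - [-35.5, 25.2, 4]
    - [-35.5, 25.2, 4]
    - [-35.5, 25.2, 4]
    - [-35.5, 25.2, 4]
    - [-35.5, 25.2, 4]
    - [-35.5, 25.2, 4]
  yaw: [-1.36, -1.36, -1.36, -1.36, -1.36, -1.36, -1.36, -1.36, -1.36, -1.36]
  hand: [100, 100, 100, 100, 100, 100, 100, 100, 100, 100]

```text
t: 1.08
position: [0.4385, -0.2645, 0.2659]
tcp_rot: [-2.208, 2.234, -0.001]
force: [0.7, -0.5, -0.9]
gripper_width: 0.0854
grasp_force: 0.0
```

```bash
cat >> h.py <<'E'
def go(x,y,z,ang):
    "shift (cm, tool axes) and yaw to bring TCP to x,y,z with tool y at world angle ang"
    st=sense();T=R.from_rotvec(st['tcp_rot']);M=T.as_matrix()
    a=np.arctan2(M[1,1],M[0,1]);w=(a-ang+np.pi)%(2*np.pi)-np.pi
    print('t',st['t'],'pos',st['position'].round(4),'ang',round(a,3),'q6',st['joint_pos'][5].round(2),'w',round(st['gripper_width'],4),'g',np.round(st['grasp_force'],1),'F',np.round(st['force'],1))
    print('shift',(T.inv().apply(np.array([x,y,z])-st['position'])*100).round(2),'yaw',round(w,3))
E
python3 -c "
from h import *
go(.435,.125,.16,3.233)"
```

```text
t 1.0833 pos [ 0.4385 -0.2645  0.2659] ang 3.13 q6 0.21 w 0.0854 g 0.0 F [ 0.7 -0.5 -0.9]
shift [-38.95   0.81  10.58] yaw -0.103
```

Emit:
carry_out:
  delta_pos:
    - [-39, 0.8, 5]
    - [-39, 0.8, 5]
    - [-39, 0.8, 6]
    - [-39, 0.8, 8]
    - [-39, 0.8, 10.5]
    - [-39, 0.8, 10.5]
    - [-39, 0.8, 10.5]
    - [-39, 0.8, 10.5]
    - [-39, 0.8, 10.5]
    - [-39, 0.8, 10.5]
  yaw: [-0.1, -0.1, -0.1, -0.1, -0.1, -0.1, -0.1, -0.1, -0.1, -0.1]
  hand: [100, 100, 100, 100, 100, 100, 100, 100, 100, 100]

```text
t: 1.92
position: [0.4364, 0.1263, 0.1601]
tcp_rot: [-2.312, 2.126, -0.0]
force: [0.2, -0.2, -0.3]
gripper_width: 0.0855
grasp_force: 0.0
```

```bash
python3 -c "
from h import *
go(.435,.125,.078,3.233)
s=snap('side')
cv2.imwrite('pics/c2.png',cv2.resize(s['img'][120:300,200:440],None,fx=3,fy=3,interpolation=cv2.INTER_CUBIC)[:,:,::-1])"
```

```text
t 1.9167 pos [0.4364 0.1263 0.1601] ang -3.058 q6 -0.56 w 0.0855 g 0.0 F [ 0.2 -0.2 -0.3]
shift [0.12 0.15 8.21] yaw -0.008
```

View pics/c2.png

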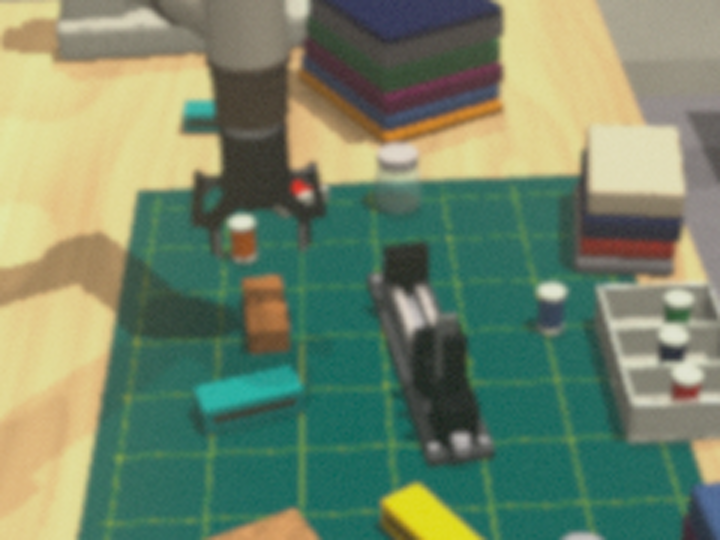

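The crop shows the gripper's tips at (260,245) above the brown block at (267,315), and the spools are clear. Descending and gripping.

Emit:
carry_out:
  delta_pos:
    - [0.1, 0.1, 4]
    - [0.1, 0.1, 8.1]
    - [0.1, 0.1, 8.1]
    - [0.1, 0.1, 8.1]
    - [0.1, 0.1, 8.1]
    - [0.1, 0.1, 8.1]
    - [0.1, 0.1, 8.1]
    - [0.1, 0.1, 8.1]
    - [0.1, 0.1, 8.1]
    - [0.1, 0.1, 8.1]
  yaw: [0, 0, 0, 0, 0, 0, 0, 0, 0, 0]
  hand: [100, 100, 100, 100, 30, 30, 30, 30, 30, 30]
  grip_force: 25

```text
t: 2.8
position: [0.4369, 0.1231, 0.0825]
tcp_rot: [-2.307, 2.125, -0.002]
force: [-0.7, 0.0, 6.3]
gripper_width: 0.0455
grasp_force: 25.9
```

Emit:
carry_out:
  delta_pos:
    - [0, 0, 0]
    - [0, 0, 0]
    - [0, 0, -4]
    - [0, 0, -8]
    - [0, 0, -12]
    - [0, 0, -12]
    - [0, 0, -12]
    - [0, 0, -12]
  yaw: [0, 0, 0, 0, 0, 0, 0, 0]
  hand: [30, 30, 30, 30, 30, 30, 30, 30]

```text
t: 3.47
position: [0.435, 0.1221, 0.2004]
tcp_rot: [-2.308, 2.129, 0.001]
force: [-0.6, -0.6, -2.7]
gripper_width: 0.0458
grasp_force: 27.6
```

Run:
```python
from h import *
e=np.array([np.cos(1.70),np.sin(1.70)]);p=np.array([.614,-.004])+.066*e;print(p)
go(*p,.2,1.70+np.pi/2)
s=snap('top')
cv2.imwrite('pics/c3.png',cv2.resize(s['img'][150:290,250:420],None,fx=4,fy=4,interpolation=cv2.INTER_CUBIC)[:,:,::-1])
```

```text
[0.60549626 0.06144988]
t 3.4667 pos [0.435  0.1221 0.2004] ang -3.061 q6 -0.55 w 0.0458 g 27.6 F [-0.6 -0.6 -2.7]
shift [  7.42 -16.51   0.04] yaw -0.048
```

Emit:
carry_out:
  delta_pos:
    - [7.4, -16.5, 0]
    - [7.4, -16.5, 0]
    - [7.4, -16.5, 0]
    - [7.4, -16.5, 0]
    - [7.4, -16.5, 0]
    - [7.4, -16.5, 0]
    - [7.4, -16.5, 0]
    - [7.4, -16.5, 0]
    - [7.4, -16.5, 0]
  yaw: [-0.05, -0.05, -0.05, -0.05, -0.05, -0.05, -0.05, -0.05, -0.05]
  hand: [30, 30, 30, 30, 30, 30, 30, 30, 30]

```text
t: 4.27
position: [0.6049, 0.0626, 0.199]
tcp_rot: [2.362, -2.068, -0.002]
force: [0.6, 0.2, -1.8]
gripper_width: 0.0458
grasp_force: 27.6
```

Run:
```python
from h import *
go(.6055,.0615,.15,1.70+np.pi/2)
s=snap('top');b=snap('side')
A=cv2.resize(s['img'][150:250,270:420],None,fx=3.5,fy=3.5,interpolation=cv2.INTER_CUBIC)
B=cv2.resize(b['img'][170:290,300:400],None,fx=2.6,fy=2.917,interpolation=cv2.INTER_CUBIC)
cv2.imwrite('pics/c4.png',np.hstack([A,B])[:,:,::-1])
```

```text
t 4.2667 pos [0.6049 0.0626 0.199 ] ang -3.009 q6 -0.24 w 0.0458 g 27.6 F [ 0.6  0.2 -1.8]
shift [ 0.12 -0.05  4.9 ] yaw 0.004
```

View pics/c4.png

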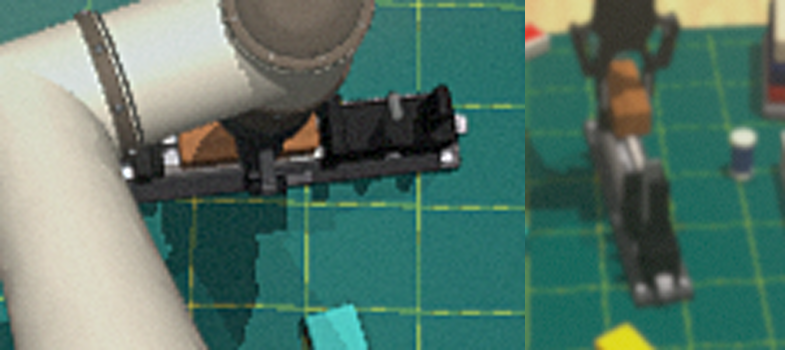

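Run:
```python
from h import *
s=snap('top');o=np.array([.614,-.004]);e=np.array([np.cos(1.70),np.sin(1.70)]);n=np.array([-e[1],e[0]])
for nm,u,v,z in(('R',322,153,.1165),('L',180,167,.1165),('Rtop',322,138,.15),('fixjaw',322,155,.088)):
  p=onz(s,270+u/3.5,150+v/3.5,z)[:2];print(nm,p,(p-o)@e,(p-o)@n)
print(px(s,np.array([.6049,.0626,.13])))
# right end of block: wood mask columns
hsv=cv2.cvtColor(s['img'],cv2.COLOR_RGB2HSV);m=cv2.inRange(hsv,(0,90,60),(20,255,255));m[:180]=0;m[205:]=0;m[:,:300]=0;m[:,380:]=0
ys,xs=np.nonzero(m);print(xs.min(),xs.max(),ys[xs>xs.max()-2],ys[xs<xs.min()+2])
```

```text
R [5.89390147e-01 2.08559341e-04] 0.007344324319966021 0.023862475925570687
L [0.57451064 0.11430366] 0.12240555895336329 0.023917429689905866
Rtop [0.59459826 0.00482691] 0.011253139267948199 0.018102722113863302
fixjaw [ 0.59343284 -0.00365485] 0.0029922401718161917 0.020351260733743142
[340.36650478 186.66784724]
321 361 [186 187 188 189 190 190 191] [188 188 189 189 190 190 191 191 192 192 193 193 194 195]
```

The block spans about x = 8 to 122 mm in the clamp frame and is centred across it. Lowering.

Emit:
carry_out:
  delta_pos:
    - [0.1, 0, 3]
    - [0.1, 0, 5]
    - [0.1, 0, 6.5]
    - [0.1, 0, 7.2]
    - [0.1, 0, 7.4]
    - [0.1, 0, 7.5]
    - [0.1, 0, 7.5]
    - [0.1, 0, 7.5]
  yaw: [0, 0, 0, 0, 0, 0, 0, 0]
  hand: [30, 30, 30, 30, 30, 30, 30, 30]

```text
t: 5.08
position: [0.6071, 0.0617, 0.1261]
tcp_rot: [-2.362, 2.068, -0.002]
force: [-0.4, 0.1, -2.5]
gripper_width: 0.046
grasp_force: 27.5
```

Emit:
carry_out:
  delta_pos:
    - [0, 0, 0.2]
    - [0, 0, 0.4]
    - [0, 0, 0.5]
    - [0, 0, 0.5]
  yaw: [0, 0, 0, 0]
  hand: [30, 30, 30, 30]

```text
t: 5.42
position: [0.607, 0.0616, 0.1225]
tcp_rot: [-2.363, 2.068, -0.002]
force: [-4.4, 0.5, 9.6]
gripper_width: 0.0454
grasp_force: 28.5
```

Emit:
carry_out:
  delta_pos:
    - [0, 0, -0.1]
    - [0, 0, -0.1]
    - [0, 0, -0.1]
    - [0, 0, -0.1]
    - [0, 0, -0.1]
    - [0, 0, -0.1]
    - [0, 0, -3]
    - [0, 0, -7]
    - [0, 0, -11]
    - [0, 0, -13]
  yaw: [0, 0, 0, 0, 0, 0, 0, 0, 0, 0]
  hand: [70, 100, 100, 100, 100, 100, 100, 100, 100, 100]
  grip_force: 20

```text
t: 6.25
position: [0.6081, 0.0616, 0.2551]
tcp_rot: [-2.36, 2.065, -0.008]
force: [0.6, -0.1, 0.5]
gripper_width: 0.0852
grasp_force: 0.0
```

Run:
```python
from h import *
e=np.array([np.cos(1.70),np.sin(1.70)]);p=np.array([.614,-.004])-.070*e;print(p)
go(*p,.25,1.70)
```

```text
[ 0.62301911 -0.07341654]
t 6.25 pos [0.6081 0.0616 0.2551] ang -3.009 q6 -0.23 w 0.0852 g 0.0 F [ 0.6 -0.1  0.5]
shift [13.58  0.32  0.51] yaw 1.575
```

Emit:
carry_out:
  delta_pos:
    - [29, 14, 0]
    - [29, 14, 0]
    - [29, 14, 0]
    - [29, 14, 0]
    - [29, 14, 0]
    - [29, 14, 0]
    - [29, 14, 0]
    - [29, 14, 0]
    - [29, 14, 0]
    - [29, 14, 0]
  yaw: [1.57, 1.57, 1.57, 1.57, 1.57, 1.57, 1.57, 1.57, 1.57, 1.57]
  hand: [100, 100, 100, 100, 100, 100, 100, 100, 100, 100]

```text
t: 7.08
position: [0.5048, -0.2465, 0.2495]
tcp_rot: [0.69, -3.064, -0.0]
force: [-0.7, -0.3, -0.4]
gripper_width: 0.085
grasp_force: 0.0
```

Run:
```python
from h import *
go(.623,-.0735,.25,1.70)
s=snap('top')
cv2.imwrite('pics/c5.png',cv2.resize(s['img'][165:220,280:415],None,fx=5.9,fy=5.9,interpolation=cv2.INTER_CUBIC)[:,:,::-1])
```

```text
t 7.0833 pos [ 0.5048 -0.2465  0.2495] ang 2.014 q6 -0.96 w 0.085 g 0.0 F [-0.7 -0.3 -0.4]
shift [-18.09  10.57  -0.05] yaw 0.314
```

View pics/c5.png

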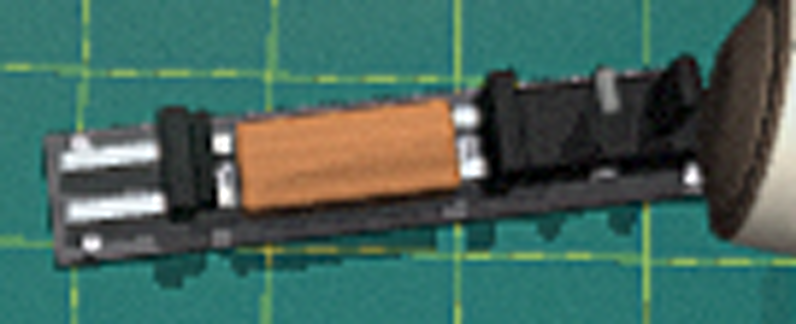

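The crop shows the block lying straight on the rails, centre (348,155), with gaps to both jaws. The light trigger top is at (607,90) and the handle top at (688,75). I'll work out their x in the clamp frame and approach.

Run:
```python
from h import *
s=snap('top');o=np.array([.614,-.004]);e=np.array([np.cos(1.70),np.sin(1.70)]);n=np.array([-e[1],e[0]])
f=lambda u,v,z:(lambda p:print(u,v,p[:2],(p[:2]-o)@e*1e3,(p[:2]-o)@n*1e3))(onz(s,280+u/5.9,165+v/5.9,z))
f(597,90,.132);f(617,90,.132);f(607,70,.132);f(607,112,.132);f(672,75,.133);f(698,75,.133);f(690,57,.133)
f(485,72,.088);f(494,190,.088)
for z,sg in((.25,0),): 
  p=o-.072*e;print(p);go(*p,.25,1.70)
```

```text
597 90 [ 0.62621397 -0.05107292] -48.25425955797586 -6.047073229173184
617 90 [ 0.62650107 -0.06056062] -57.699868271757154 -5.1093440905520335
607 70 [ 0.63608348 -0.05582572] -54.23907432765016 -15.221955180562562
607 112 [ 0.61569132 -0.05580657] -51.592665368035675 4.9977665894868
672 75 [ 0.63433799 -0.08647887] -84.41182930069263 -9.541520085046766
698 75 [ 0.63471224 -0.09882191] -96.70020973861686 -8.322318028877481
690 57 [ 0.64336415 -0.09508333] -94.10754277302007 -17.383804965327514
485 72 [ 0.64419299 -0.00385542] -3.746825114398582 -29.95995670697994
494 190 [ 0.58498869 -0.00872461] -0.9472836846392167 29.378236707497717
[ 0.6232768  -0.07539987]
t 7.1833 pos [ 0.5054 -0.2452  0.2496] ang 2.022 q6 -0.96 w 0.0853 g 0.0 F [ 0.4 -0.2 -0.1]
shift [-18.01  10.14  -0.04] yaw 0.322
```

Emit:
carry_out:
  delta_pos:
    - [-18.2, 10.0, 0]
    - [-18.2, 10.0, 0]
    - [-18.2, 10.0, 0]
    - [-18.2, 10.0, 0]
    - [-18.2, 10.0, 0]
    - [-18.2, 10.0, 0]
    - [-18.2, 10.0, 0]
    - [-18.2, 10.0, 0]
  yaw: [0.32, 0.32, 0.32, 0.32, 0.32, 0.32, 0.32, 0.32]
  hand: [100, 100, 100, 100, 100, 100, 100, 100]

```text
t: 7.85
position: [0.6256, -0.0743, 0.2493]
tcp_rot: [0.214, -3.133, 0.0]
force: [0.0, -0.5, 0.4]
gripper_width: 0.0856
grasp_force: 0.0
```

Run:
```python
from h import *
go(.6255,-.0759,.164,1.70)
b=snap('side')
cv2.imwrite('pics/c6.png',cv2.resize(b['img'][150:280,300:400],None,fx=4.5,fy=4.5,interpolation=cv2.INTER_CUBIC)[:,:,::-1])
```

```text
t 7.85 pos [ 0.6256 -0.0743  0.2493] ang 1.707 q6 -1.57 w 0.0856 g 0.0 F [ 0.  -0.5  0.4]
shift [ 0.02 -0.16  8.53] yaw 0.007
```

View pics/c6.png

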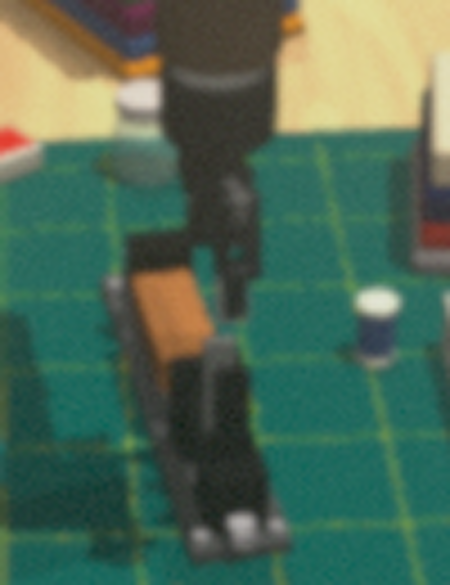

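The crop shows the near finger at (232,310), lined up above the handle top at (222,345), with the block on the rails behind. Descending around the handle and trigger.

Emit:
carry_out:
  delta_pos:
    - [0, -0.1, 2]
    - [0, -0.1, 4]
    - [0, -0.1, 6]
    - [0, -0.1, 7.5]
    - [0, -0.1, 8.5]
    - [0, -0.1, 8.5]
    - [0, -0.1, 8.5]
  yaw: [0.01, 0.01, 0.01, 0.01, 0.01, 0.01, 0.01]
  hand: [100, 100, 100, 100, 100, 100, 100]

```text
t: 8.48
position: [0.6257, -0.0768, 0.165]
tcp_rot: [0.192, -3.136, 0.001]
force: [-0.5, 1.0, 0.3]
gripper_width: 0.0854
grasp_force: 0.0
```

Emit:
carry_out:
  delta_pos:
    - [0, 0, 0]
    - [0, 0, 0]
    - [0, 0, 0]
    - [0, 0, 0]
    - [0, 0, 0]
  yaw: [0, 0, 0, 0, 0]
  hand: [70, 62, 60, 60, 60]
  grip_force: 20

```text
t: 8.9
position: [0.6261, -0.0758, 0.1654]
tcp_rot: [-0.193, 3.134, 0.0]
force: [0.6, 0.6, 0.2]
gripper_width: 0.0513
grasp_force: 0.2
```

Emit:
carry_out:
  delta_pos:
    - [0, -0.1, 0]
    - [0, -0.4, 0]
    - [0, -0.7, 0]
    - [0, -1.0, 0]
    - [0, -1.2, 0]
    - [0, -1.2, 0]
    - [0, -1.2, 0]
    - [0, -1.2, 0]
  yaw: [0, 0, 0, 0, 0, 0, 0, 0]
  hand: [54, 47, 40, 33, 25, 22, 22, 22]
  grip_force: 20

```text
t: 9.57
position: [0.6279, -0.0878, 0.1671]
tcp_rot: [-0.194, 3.133, -0.0]
force: [-2.6, 1.1, 10.4]
gripper_width: 0.0248
grasp_force: 22.1
```

Full stroke (24.8 mm). Releasing, then squeezing again.

Emit:
carry_out:
  delta_pos:
    - [0, 0.6, 0]
    - [0, 1.2, 0]
    - [0, 1.2, 0]
    - [0, 1.1, 0]
    - [0, 0.8, 0]
    - [0, 0.5, 0]
    - [0, 0.2, 0]
    - [0, 0, 0]
    - [0, 0, 0]
    - [0, 0, 0]
  yaw: [0, 0, 0, 0, 0, 0, 0, 0, 0, 0]
  hand: [50, 66, 66, 56, 47, 40, 33, 25, 22, 22]

```text
t: 10.4
position: [0.6273, -0.0879, 0.1666]
tcp_rot: [-0.193, 3.135, 0.0]
force: [-3.6, 0.3, 8.6]
gripper_width: 0.0252
grasp_force: 22.1
```

```bash
cat > m.py <<'E'
from h import *
s=snap('top');im=s['img'];hsv=cv2.cvtColor(im,cv2.COLOR_RGB2HSV)
m=cv2.inRange(hsv,(5,90,110),(22,255,255));m[:175]=0;m[206:]=0;m[:,:300]=0;m[:,375:]=0
c=cv2.findContours(m,0,2)[0];print([cv2.boundingRect(x) for x in c if cv2.contourArea(x)>20])
g=cv2.cvtColor(im,cv2.COLOR_RGB2GRAY);print(g[183:200:4,300:330])
E
python3 m.py
```

```text
[(320, 184, 15, 17)]
[[100 101  99  96  99 101 101 103 101 105  60  47  52  59  59  61  68  57
   52  97 102  99 107 104 100 133  92  76  87  89]
 [101  95 100  94  92  97  93  93  93 102  57  47  53  53  55  50  35  46
   50  35 138 154 150 154 149 149 147 150 150 151]
 [232 231 228 228 232 227 234 232 237 171 106  40  44  55  54  54  38  43
   48  41  92 151 145 143 142 142 141 141 140 144]
 [ 68  60  65  61  66  65  60  71  73  62  69  28  43  50  50  53  45  28
   33  39  23 105 142 143 139 137 135 131 122 122]
 [239 241 240 239 238 235 235 237 237 246 173 107  32  32  24  28  30  31
   30  17  20 125 140 139 128 120 118 111 107 101]]
```

The jaw has advanced about two teeth and has just reached the block. Continuing.

Emit:
carry_out:
  delta_pos:
    - [0, 0.6, 0]
    - [0, 1.2, 0]
    - [0, 1.2, 0]
    - [0, 1.1, 0]
    - [0, 0.8, 0]
    - [0, 0.5, 0]
    - [0, 0.2, 0]
    - [0, 0, 0]
    - [0, 0, 0]
    - [0, 0, 0]
  yaw: [0, 0, 0, 0, 0, 0, 0, 0, 0, 0]
  hand: [50, 66, 66, 56, 47, 40, 33, 25, 22, 22]

```text
t: 11.28
position: [0.6275, -0.0879, 0.1667]
tcp_rot: [-0.193, 3.135, 0.0]
force: [-3.5, -0.3, 8.3]
gripper_width: 0.0254
grasp_force: 22.1
```

Emit:
carry_out:
  delta_pos:
    - [0, 0.6, 0]
    - [0, 1.2, 0]
    - [0, 1.2, 0]
    - [0, 1.1, 0]
    - [0, 0.8, 0]
    - [0, 0.5, 0]
    - [0, 0.2, 0]
    - [0, 0, 0]
    - [0, 0, 0]
    - [0, 0, 0]
  yaw: [0, 0, 0, 0, 0, 0, 0, 0, 0, 0]
  hand: [50, 66, 66, 56, 47, 40, 33, 25, 22, 22]

```text
t: 12.12
position: [0.6276, -0.0879, 0.1669]
tcp_rot: [-0.194, 3.134, 0.0]
force: [-3.4, -0.5, 7.5]
gripper_width: 0.025
grasp_force: 22.1
```

```bash
python3 m.py
```

```text
[(324, 184, 11, 16)]
[[101  98 102 103 103 102  99 101 101  99 101 100 104 103  61  44  54  54
   57  57  57  52  43  76  96 131 101  76  85  93]
 [103  99  96  96  92  95  90  96  89  87 101  99 110 117  57  42  53  53
   54  53  34  43  48  28 117 155 148 147 150 145]
 [232 231 230 232 233 224 229 229 231 234 192 145 144 118  87  42  52  55
   49  57  33  42  44  38  68 148 147 140 140 142]
 [ 62  63  61  68  57  63  61  70  72  73  70  74  68  64  48  21  27  52
   53  52  42  16  46  40  28 128 141 140 135 134]
 [243 241 241 240 237 237 238 236 232 236 228 232 235 242 176  94  35  11
   24  20  13  35  21  22  38 114 120 106 108 103]]
```

The block has been pushed nearly up to the fixed jaw. The next squeeze may stall, so I'll do it in small steps to keep the arm from adding to the squeeze.

Emit:
carry_out:
  delta_pos:
    - [0, 0.6, 0]
    - [0, 1.2, 0]
    - [0, 1.2, 0]
    - [0, 1.2, 0]
    - [0, 1.1, 0]
    - [0, 1.0, 0]
    - [0, 1.0, 0]
  yaw: [0, 0, 0, 0, 0, 0, 0]
  hand: [50, 66, 66, 56, 54, 51, 51]

```text
t: 12.75
position: [0.6262, -0.0787, 0.1653]
tcp_rot: [0.193, -3.135, 0.002]
force: [-1.6, -3.9, 2.7]
gripper_width: 0.0432
grasp_force: 4.7
```

Emit:
carry_out:
  delta_pos:
    - [0, -0.1, 0]
    - [0, -0.2, 0]
    - [0, -0.2, 0]
  yaw: [0, 0, 0]
  hand: [48, 46, 46]

```text
t: 13.0
position: [0.6265, -0.0808, 0.1658]
tcp_rot: [-0.193, 3.135, -0.002]
force: [-1.6, -5.7, 4.7]
gripper_width: 0.0389
grasp_force: 6.0
```

Emit:
carry_out:
  delta_pos:
    - [0, -0.1, 0]
    - [0, -0.2, 0]
    - [0, -0.2, 0]
  yaw: [0, 0, 0]
  hand: [43, 41, 41]

```text
t: 13.25
position: [0.6267, -0.0828, 0.1663]
tcp_rot: [-0.193, 3.135, -0.002]
force: [-2.6, -5.9, 6.9]
gripper_width: 0.0355
grasp_force: 13.4
```

Emit:
carry_out:
  delta_pos:
    - [0, -0.1, 0]
    - [0, -0.2, 0]
    - [0, -0.2, 0]
  yaw: [0, 0, 0]
  hand: [38, 36, 36]

```text
t: 13.5
position: [0.627, -0.0849, 0.1667]
tcp_rot: [-0.193, 3.135, -0.002]
force: [-2.9, -5.4, 8.8]
gripper_width: 0.0308
grasp_force: 14.9
```

Emit:
carry_out:
  delta_pos:
    - [0, -0.1, 0]
    - [0, -0.2, 0]
    - [0, -0.2, 0]
  yaw: [0, 0, 0]
  hand: [33, 31, 31]

```text
t: 13.75
position: [0.6272, -0.087, 0.167]
tcp_rot: [-0.193, 3.135, -0.002]
force: [-3.2, -5.5, 9.5]
gripper_width: 0.0269
grasp_force: 15.5
```

Emit:
carry_out:
  delta_pos:
    - [0, 0, 0]
    - [0, 0, 0]
    - [0, 0, 0]
  yaw: [0, 0, 0]
  hand: [28, 24, 22]

```text
t: 14.0
position: [0.6273, -0.0875, 0.1671]
tcp_rot: [-0.193, 3.135, -0.004]
force: [-3.2, -9.0, 9.8]
gripper_width: 0.0253
grasp_force: 19.5
```

```bash
python3 m.py
```

```text
[(326, 184, 9, 16)]
[[ 98 100  99 103 107 102 103  98 105 100 104 104 102  97 102 106  55  54
   56  54  59  59  51  48  39 132 100  78  84  95]
 [103  97  97  93  95  96  94  93  94  90  99  98 106 108 110 113  44  41
   58  48  53  53  36  56  44  39 123 151 145 146]
 [233 229 228 232 231 225 229 229 229 238 190 143 138 141 108  90  50  29
   47  54  55  53  32  48  37  31  99 149 145 141]
 [ 70  66  65  62  68  61  67  71  72  73  64  70  68  66  66  58  54  21
   41  54  52  52  45  25  41  44  39 129 142 142]
 [240 241 241 239 238 235 239 237 234 235 232 232 235 231 235 242 181  83
   21  13  15  22  15  29  24  23  35 106 110 103]]
```

Still a full stroke with no stall. Doing another careful squeeze.

Emit:
carry_out:
  delta_pos:
    - [0, 0.6, 0]
    - [0, 1.2, 0]
    - [0, 1.2, 0]
    - [0, 1.2, 0]
    - [0, 1.1, 0]
    - [0, 1.0, 0]
    - [0, 1.0, 0]
  yaw: [0, 0, 0, 0, 0, 0, 0]
  hand: [50, 66, 66, 56, 54, 51, 51]

```text
t: 14.63
position: [0.6259, -0.0785, 0.1656]
tcp_rot: [0.192, -3.135, 0.005]
force: [0.3, -11.5, 2.9]
gripper_width: 0.0437
grasp_force: 8.1
```

Emit:
carry_out:
  delta_pos:
    - [0, -0.1, 0]
    - [0, -0.2, 0]
    - [0, -0.2, 0]
  yaw: [0, 0, 0]
  hand: [48, 46, 46]

```text
t: 14.88
position: [0.6262, -0.0806, 0.1662]
tcp_rot: [0.192, -3.135, 0.005]
force: [-1.4, -11.6, 5.1]
gripper_width: 0.0396
grasp_force: 10.3
```

Emit:
carry_out:
  delta_pos:
    - [0, -0.1, 0]
    - [0, -0.2, 0]
    - [0, -0.2, 0]
  yaw: [0, 0, 0]
  hand: [43, 41, 41]

```text
t: 15.13
position: [0.6264, -0.0826, 0.1667]
tcp_rot: [0.193, -3.136, 0.005]
force: [-2.5, -11.2, 6.5]
gripper_width: 0.0353
grasp_force: 17.5
```

Emit:
carry_out:
  delta_pos:
    - [0, -0.1, 0]
    - [0, -0.2, 0]
    - [0, -0.25, 0]
  yaw: [0, 0, 0]
  hand: [38, 36, 36]

```text
t: 15.38
position: [0.6266, -0.0839, 0.167]
tcp_rot: [-0.192, 3.136, -0.002]
force: [-3.6, -4.6, 9.3]
gripper_width: 0.0333
grasp_force: 19.1
```

Emit:
carry_out:
  delta_pos:
    - [0, -0.1, 0]
    - [0, -0.2, 0]
    - [0, -0.2, 0]
  yaw: [0, 0, 0]
  hand: [33, 31, 31]

```text
t: 15.63
position: [0.6267, -0.0847, 0.1672]
tcp_rot: [-0.193, 3.136, -0.0]
force: [-4.5, -2.6, 10.0]
gripper_width: 0.031
grasp_force: 20.1
```

It is stalling at 31 mm against a command of 26 mm. I'll hold the 20 N squeeze here without moving the arm.

Emit:
carry_out:
  delta_pos:
    - [0, 0, 0]
    - [0, 0, 0]
    - [0, 0, 0]
    - [0, 0, 0]
    - [0, 0, 0]
  yaw: [0, 0, 0, 0, 0]
  hand: [28, 24, 22, 22, 22]

```text
t: 16.05
position: [0.6267, -0.0847, 0.1672]
tcp_rot: [-0.193, 3.136, -0.001]
force: [-4.4, -3.1, 10.2]
gripper_width: 0.0312
grasp_force: 20.2
```

```bash
python3 m.py
```

```text
[(326, 185, 7, 15)]
[[106  98 105  98 101 102 102 104 100 102 102 106  98 103 102 104  82  58
   60  57  64  56  39  45  43 115 101  80  86  86]
 [104  98  99  98  91  93  94  94  91  88  98 101 105 107 102 130  94  43
   50  53  54  51  41  47  42  37 111 154 151 150]
 [231 230 231 230 232 228 232 232 232 233 193 143 136 139 105  83  72  30
   40  51  53  54  50  33  46  37  63 144 147 143]
 [ 68  63  66  63  62  62  64  70  72  71  70  64  70  66  67  63  60  33
   20  51  48  48  57  29  38  39  26 118 139 140]
 [239 242 238 238 241 237 238 237 234 237 234 234 231 233 235 240 174 148
   62  14  21  20  16  19  28  21  37  88 108 102]]
```

The stall is solid at 20 N. I'll release and do one more careful squeeze at 22 N to be sure of the grip.

Emit:
carry_out:
  delta_pos:
    - [0, 0.4, 0]
    - [0, 0.9, 0]
    - [0, 0.9, 0]
    - [0, 0.9, 0]
    - [0, 0.8, 0]
    - [0, 0.7, 0]
    - [0, 0.7, 0]
  yaw: [0, 0, 0, 0, 0, 0, 0]
  hand: [50, 66, 66, 56, 54, 51, 51]
  grip_force: 22

```text
t: 16.68
position: [0.6266, -0.0786, 0.1657]
tcp_rot: [-0.193, 3.135, -0.003]
force: [-0.4, -6.2, 5.3]
gripper_width: 0.0439
grasp_force: 5.2
```

Emit:
carry_out:
  delta_pos:
    - [0, -0.1, 0]
    - [0, -0.2, 0]
    - [0, -0.2, 0]
  yaw: [0, 0, 0]
  hand: [48, 46, 46]

```text
t: 16.93
position: [0.627, -0.0807, 0.166]
tcp_rot: [-0.193, 3.134, -0.003]
force: [-0.2, -5.7, 5.4]
gripper_width: 0.0394
grasp_force: 5.3
```

Emit:
carry_out:
  delta_pos:
    - [0, -0.1, 0]
    - [0, -0.2, 0]
    - [0, -0.2, 0]
  yaw: [0, 0, 0]
  hand: [43, 41, 41]

```text
t: 17.18
position: [0.6273, -0.0828, 0.1664]
tcp_rot: [-0.193, 3.134, -0.003]
force: [-1.5, -6.3, 7.3]
gripper_width: 0.0347
grasp_force: 8.7
```

Emit:
carry_out:
  delta_pos:
    - [0, -0.1, 0]
    - [0, -0.2, 0]
    - [0, -0.2, 0]
  yaw: [0, 0, 0]
  hand: [38, 36, 36]

```text
t: 17.43
position: [0.6275, -0.0845, 0.1669]
tcp_rot: [-0.193, 3.134, -0.002]
force: [-1.3, -6.1, 9.3]
gripper_width: 0.0316
grasp_force: 21.9
```

Emit:
carry_out:
  delta_pos:
    - [0, 0, 0]
    - [0, 0, 0]
    - [0, 0, 0]
    - [0, 0, 0]
    - [0, 0, 0]
  yaw: [0, 0, 0, 0, 0]
  hand: [34, 30, 26, 24, 24]

```text
t: 17.85
position: [0.6275, -0.0845, 0.1669]
tcp_rot: [-0.193, 3.134, -0.002]
force: [-2.9, -5.2, 9.6]
gripper_width: 0.0315
grasp_force: 21.9
```

It stalls at the same place, so the grip is firm. Releasing and leaving.

Emit:
carry_out:
  delta_pos:
    - [0, 0.4, 0]
    - [0, 0.8, 0]
    - [0, 0.9, 0]
    - [0, 0.9, 0]
    - [0, 0.9, 0]
    - [0, 0.9, -2]
    - [0, 0.9, -5]
    - [0, 0.9, -9]
    - [0, 0.9, -12]
    - [0, 0.9, -12]
  yaw: [0, 0, 0, 0, 0, 0, 0, 0, 0, 0]
  hand: [50, 75, 100, 100, 100, 100, 100, 100, 100, 100]

```text
t: 18.68
position: [0.6286, -0.0747, 0.2929]
tcp_rot: [-0.194, 3.121, -0.003]
force: [1.1, 0.3, 0.9]
gripper_width: 0.0854
grasp_force: 0.0
```

Emit:
carry_out:
  delta_pos:
    - [0, -18, 0]
    - [0, -18, 0]
    - [0, -18, 0]
    - [0, -18, 0]
    - [0, -18, 0]
    - [0, -18, 0]
    - [0, -18, 0]
    - [0, -18, 0]
  yaw: [0, 0, 0, 0, 0, 0, 0, 0]
  hand: [100, 100, 100, 100, 100, 100, 100, 100]

```text
t: 19.35
position: [0.6477, -0.2522, 0.2844]
tcp_rot: [0.194, -3.135, -0.001]
force: [-0.4, 0.5, -0.3]
gripper_width: 0.0858
grasp_force: 0.0
```

Run:
```python
from h import *
go(.6,-.25,.28,1.7)
s=snap('top')
cv2.imwrite('pics/c7.png',cv2.resize(s['img'][165:220,280:415],None,fx=5.9,fy=5.9,interpolation=cv2.INTER_CUBIC)[:,:,::-1])
```

```text
t 19.35 pos [ 0.6477 -0.2522  0.2844] ang 1.694 q6 -1.31 w 0.0858 g 0.0 F [-0.4  0.5 -0.3]
shift [4.71 0.81 0.44] yaw -0.006
```

View pics/c7.png

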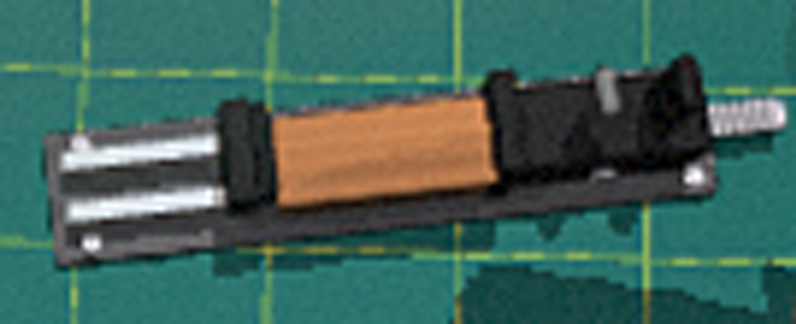

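The crop shows the block at (385,150), held straight between the sliding jaw (245,155) and the fixed jaw (500,130). The gripper is clear of everything, so I'm handing in.

```bash
python3 -c "
from plant import *
print(job_done())"
```

```text
the job is handed in; nothing more can be done
None
```

The pressing block lies straight on the rails, clamped against the fixed jaw by trigger squeezes alone (the last two stalled at 20 and 22 N), the gripper is clear, and the job is handed in; no verdict came back, and the clamping force itself could not be measured.

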